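# Lay the carton down and open the supply cupboard's top door

## Robot

A 6-joint arm with a two-finger parallel gripper is mounted at the origin on the work surface. World frame = base frame: x ahead of the robot, y to its left, z up, the work surface at z = 0. Lengths are in m, angles in rad, forces in N, time in s.
With the tool pointing down it reaches from about 0.375 to 0.975 m from the base axis. Payload 3.8 kg.
Tool frame: the origin (TCP) lies at the very end of the fingers, on their centre line; the grasp point (between the pads) lies 19 mm behind it (robot.grasp_offset is the distance from the TCP to the grasp point, in m); z points along the fingers, y is the line along which they close (so a half turn about z gives the same grasp; the last joint's range is limited). The gripper opens to 88 mm and grips with 3 to 60 N. Pads are 18 mm wide; open, the fingers measure 123 mm over their backs; the gripper's body (75 mm by 187 mm) begins 45 mm behind the grasp point.
Start: joints at [1.067, 0.264, 1.604, -0, 1.274, -0.037], TCP at [0.304, 0.603, 0.239] pointing down, gripper open.
Joint ranges: [-2.63, 2.63], [-0.94, 2.18], [0.31, 2.57], [-1.31, 4.45], [0, 2.66], [-2.55, 2.55]. Speed limits (rad/s): [2.57, 2.57, 3.14, 3.14, 3.14, 3.14].

## Interface

Orientations are given as a unit quaternion [w, x, y, z].
In Python, from station import robot gives the robot as it stands.
- The arm moves only by the tool play_rows, never from a script. Its argument "steps" is a list of rows, each a list of 2 entries, a list of its own where there are three numbers: the shift along the tool's x, y, z in m, then the turn about the tool's z in degrees. In form: [[[dx, dy, dz], roll], ...]. A call has 1 to 8 rows; each row is the pose to reach, as a shift and turn from the pose commanded when the call began, along the tool's axes at that moment; what a row does not reach only later rows make up. A row lasts 1/10 s, in which the tool goes at most 50 mm and 8.59 degrees, less where a joint would pass 70% of its speed; a pose out of reach is approached as far as the arm can. A call with a gripper value outside its range is refused whole. "gripper" is the closure, from 0 (fully open) to 1 (shut), set as the call begins (left out, the last holds). The fingers move at their own pace and stop on an object; "squeeze" is the grip in N (left out, the last holds). Time passes only in rows, so rows that repeat a pose let the fingers close. It gives the time, the measured TCP pose, the force, the opening and the grip force at its end, in the units of the state.
- robot.get_obs(): the state, without advancing time (a new reading comes with each control period).
- robot.read_camera(name): name is "scene" or "top" or "wrist"; returns the picture (384x512x3 uint8, red, green, blue); there is no depth.
- robot.calibration(name): a dict with "fovy" (degrees; the focal length in pixels is half the picture's height over the tangent of half this angle, whatever the lens; pixels are square), "cx", "cy" (the principal point, pixels), "R" (3x3) and "t" (3): a world point X has camera coordinates R X + t; the wrist camera has in their place "mount" (4x4, takes a point from camera to tool coordinates, whose origin is the TCP and whose axes are the flange's). Camera axes: x right, y down, z forward; pixel columns grow to the right and rows downward; lengths in m; the calibration is good to about 2 mm. A picture is of the moment at which its call begins: read the wrist's pose just before it. calibration takes no time and is no camera call.
- robot.hand_in(): hands the job in; it is judged then, once.
The state is a dict: "clock": time; "qpos": joint angles; "qd": joint speeds; "tau": joint torques, N m; "tcp_pos": TCP position; "tool_rot": TCP orientation; "ft_force": force on the tool from outside, world axes, zero at the start; "moment": the same for the moment, N m; "gripper_width": finger opening in m; "gripper_force": force on a finger pad.
Only numpy, scipy, OpenCV 4.12 (cv2) and the standard library are available. Lean on these libraries where they do the work, as an engineer would, in place of code of your own. Each camera call takes 0.05 s, during which the arm holds its last target. There are 200 camera calls.

## Task

The tall carton of pencils stands on end in the way of the supply cupboard's split door. First, with the top door still shut, tip the carton onto its side so that it lies flat on the low plywood laying board next to it; then draw the top door's bolt and swing the top door wide open, about square to the cupboard or further. Leave the bottom door shut and bolted, and do not shift or knock over the other things on the bench.

Things in the scene. Friction and masses are not known exactly. Their poses are not given: they have to be found in the camera images.
- cupboard: Fixed plywood cupboard 240 (x) x 300 (y) x 283 mm high. Origin: centre of underside; own -x points out of its front, +y to its hinge side. Door and roof fronts lie at x = -116 mm. Doors (bottom 12-128 mm high, top 134-268) are 228 wide, 16 thick, hinged on the vertical line x -116, y +114; free edges at y -114. Paper stack fixed on the roof, 30 mm high, 100 mm behind the front.
- top_leaf (a joint): Angle of the top door, rad: 0 shut, grows as it opens out of the front (its free edge swings away from the cupboard towards the cupboard's -x), stop at 1.75. Stays where it is left (friction torque about 0.06 N m). It cannot open until its bolt is drawn by about 20 mm or more.
- top_bolt (a joint): Travel of the top door's sliding bolt, m: 0 fully shot into the keeper on the cupboard, 0.036 fully drawn, sliding along the door towards its hinges. About 3 N to slide; stays where it is left.
- low_leaf (a joint): Angle of the bottom door, rad: 0 shut. Must stay shut.
- low_bolt (a joint): Travel of the bottom door's bolt, m: 0 shot, 0.036 drawn. It is the same sort of bolt, lower down, and must stay shot.
- top_knob (a point): Centre of the top bolt's knob: a round steel stub, 18 mm in diameter and 18 long on a 10 mm stem, standing straight out of the door; 40 mm off the door front, 234 mm above the bench, 40 mm in from the free edge when the bolt is shot. Axes are those of the door.
- top_handle (a point): Middle of the top door's pull: an upright round steel bar 10 mm thick, 190 to 262 mm above the bench, centre line 36 mm off the door front and 95 mm from the hinge line, with a stub to the door at each end. Axes are those of the door: -x out of its front, +y to its hinges.
- top_hinge (a point): Point on the hinge line of both doors, at mid height of the top door.
- low_knob (a point): Knob of the bottom door's bolt, 94 mm above the bench, otherwise as the top one.
- low_handle (a point): Middle of the bottom door's pull (52 to 116 mm above the bench), otherwise as the top one.
- carton: Loose, closed, plain cardboard carton 90 x 90 x 180 mm tall, about 0.4 to 0.8 kg, at first upright in front of the doors. Origin: centre of its underside; z along its long axis, x and y square to its sides.
- carton_mid (a point): Centre of the carton, 90 mm above its underside; axes as the carton's.
- laying_board: Plywood board screwed flat to the bench, 140 (x) x 200 (y) x 10 mm thick. Origin: centre of underside. The carton stands 1 to 15 mm off one of its two 140 mm long edges (on its +y or -y side), so that edge is a stop for the carton's foot. A carton lying on it, long axis along the board's y, reaches 100 mm above the bench and so under the top door.
- pencil_tray: Fixed open cardboard tray of pencils, 140 (x) x 200 (y) x 50 mm high, on the other side of the carton from the laying board. Origin: centre of its underside.
- sanding_block: Loose wooden sanding block, 60 x 110 x 33 mm, a bystander. Origin: centre of its underside.
- wrench: Loose steel wrench lying on the bench, a bystander.
- hammer: Loose hammer lying on the bench, a bystander.
- glue: Loose glue bottle, 60 mm in diameter, 150 mm tall, a bystander. Origin: centre of its underside.
- tin: Loose plain metal can, 80 mm in diameter, 100 mm tall, a bystander. Origin: centre of its underside.
- brush_mug: Loose mug, 76 mm in diameter, 90 mm tall, a bystander. Origin: centre of its underside.
There are look-alikes about, which are no part of the job. Leave any pink or yellow look-alike of the carton alone.

How it is judged:
By the outcome, as a careful person would: the job done as asked, in the order asked, and still so for the second after the job is handed in, with the robot touching nothing.
It also fails if it takes over 54 s, if anything falls off the work surface, if the arm or the gripper's body presses on something with over 40 N, if the wrist force passes 120 N, or if a joint passes its speed limit or range.

## Working session

There is one attempt and no reset: what is moved stays moved. The work goes in short steps, Python scripts to look and compute and a tool call to move; the robot and the scene stay as the last step left them, time stands still between calls to the robot, and variables do not carry over. Pictures are saved under pics/ and viewed, at most 10 in all, crops included, and the job is handed in when it is done.

Besides the shell and the picture viewer there is one more tool, called after "Emit:" as name(argument=value, ...) on one line, values as JSON. play_rows: Moves the arm, as the interface text tells. Its arguments: {"type":"object","properties":{"steps":{"type":"array"},"gripper":{"type":"number"},"squeeze":{"type":"number"}},"required":["steps"]}

```bash
mkdir -p pics; python3 - <<'E'
from station import robot
import cv2,numpy as np
np.set_printoptions(precision=4,suppress=True)
o=robot.get_obs();print(o['clock'],o['tcp_pos'],o['tool_rot'],o['gripper_width'],o['ft_force'])
for n in("scene","top"):
    im=robot.read_camera(n);cv2.imwrite(f"pics/{n}0.png",cv2.resize(im[:,:,::-1],(800,600),interpolation=cv2.INTER_CUBIC))
    cv2.imwrite(f"pics/{n}0_raw.png",im[:,:,::-1])
    print(n,robot.calibration(n))
print(robot.calibration("wrist"),robot.grasp_offset)
E
```

```text
0.0 [0.3034 0.6022 0.2374] [-0.0003  0.2313  0.9729 -0.001 ] 0.0880260520185298 [-0.0483 -0.2203  0.7648]
scene {'fovy': 51.396584482783695, 'cx': 265.16471347183136, 'cy': 190.65675329006723, 'R': array([[ 0.48  ,  0.877 ,  0.0205],
       [ 0.5636, -0.2904, -0.7733],
       [-0.6723,  0.3828, -0.6337]]), 't': array([-0.242 , -0.1833,  1.4476])}
top {'fovy': 49.8254466558968, 'cx': 256.6969146958709, 'cy': 190.41403756546683, 'R': array([[-0.0011, -0.9999, -0.0156],
       [-0.9875,  0.0035, -0.1578],
       [ 0.1579,  0.0152, -0.9873]]), 't': array([-0.0219,  0.5646,  1.2017])}
{'fovy': 65.0444320665508, 'cx': 254.70214087677422, 'cy': 189.94378874431584, 'mount': array([[-0.0009, -0.9574, -0.2887,  0.0741],
       [ 1.    , -0.0005, -0.0016,  0.0013],
       [ 0.0014, -0.2887,  0.9574, -0.1454],
       [ 0.    ,  0.    ,  0.    ,  1.    ]])} 0.0187
```

View pics/scene0.png

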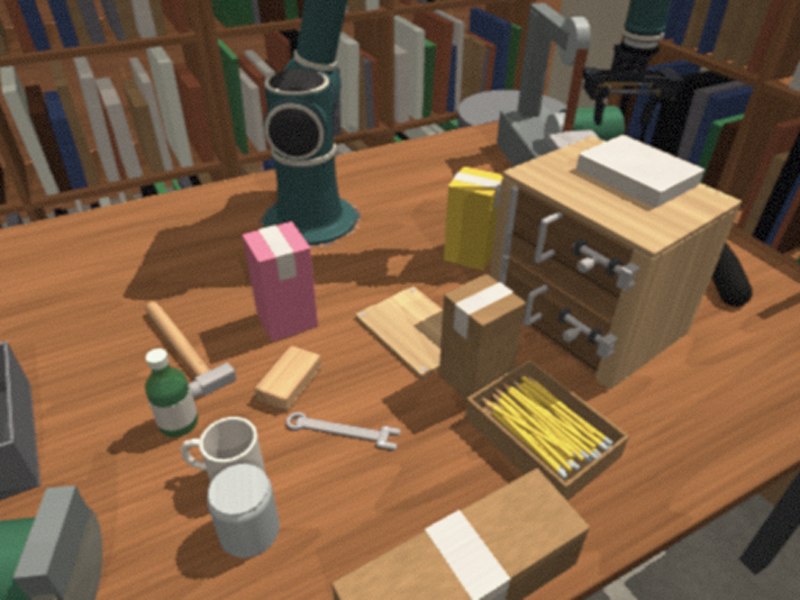

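View pics/top0.png

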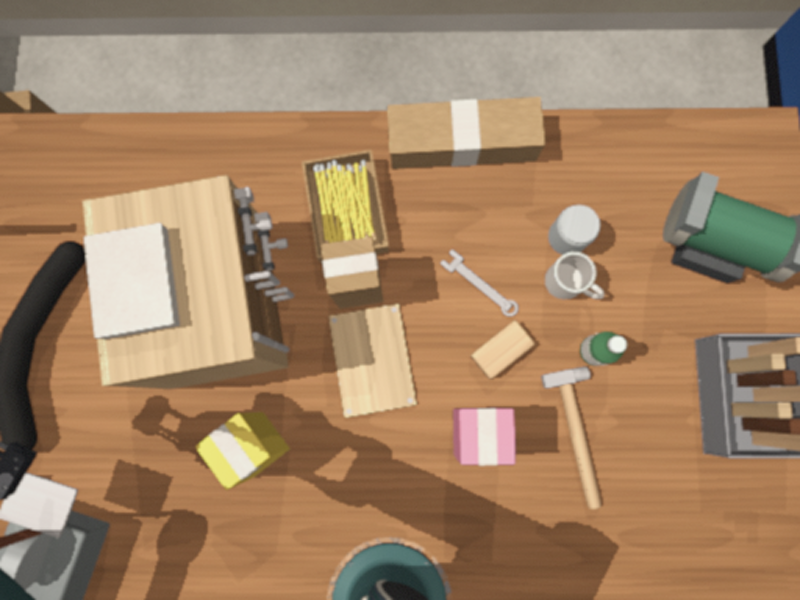

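The scene view shows the plain brown carton at (480,335), standing between the pencil tray (545,425) and the laying board (410,325). The top knob is at (588,265), the top pull at (545,235), the low knob at (575,340) and the low pull at (533,305).

Things that could be taken for the carton (scene pixels):
- brown upright carton (480,335): chosen
- pink carton (280,280)
- yellow carton (475,218)
- long brown box lying flat (465,545)

For the bolt, the top knob (588,265) could be confused with the low knob (575,340).

```bash
cat > h.py <<'E'
from station import robot
import cv2,numpy as np
from scipy.spatial.transform import Rotation as Ro
np.set_printoptions(precision=4,suppress=True)
def ray(n,uv,s=1.5625):
    c=robot.calibration(n);f=192/np.tan(np.radians(c['fovy']/2))
    u=(np.array(uv)+.5)/s-.5
    d=np.array([(u[0]-c['cx'])/f,(u[1]-c['cy'])/f,1])
    return -c['R'].T@c['t'],c['R'].T@d
def atz(n,uv,z,s=1.5625):
    o,d=ray(n,uv,s);return o+d*(z-o[2])/d[2]
def proj(n,X,s=1.5625):
    c=robot.calibration(n);f=192/np.tan(np.radians(c['fovy']/2));p=c['R']@np.array(X)+c['t']
    return ((np.array([c['cx'],c['cy']])+f*p[:2]/p[2])+.5)*s-.5
E
python3 - <<'E'
from h import *
def show(k,pts,z):
    P=np.array([atz("top",p,z) for p in pts]);print(k,P[:,:2].tolist().__repr__() if 0 else '\n',P[:,:2],'c',P[:,:2].mean(0),'edges',np.linalg.norm(np.roll(P,-1,0)-P,axis=1),
     'ang',np.degrees(np.arctan2(*(np.roll(P,-1,0)-P)[:,[1,0]].T)))
show('roof',[(82,199),(230,178),(254,359),(104,385)],.283)
show('board',[(330,318),(400,305),(415,404),(345,417)],.01)
show('carton',[(321,247),(376,240),(379,286),(326,295)],.18)
show('tray',[(304,162),(370,152),(386,247),(317,258)],.05)
show('yellow',[(198,450),(250,412),(287,447),(232,488)],.15)
for uv in[(588,265)]: print('topknob scene',atz('scene',uv,.234))
print('handle',atz('scene',(545,235),.226),'topview knob tip',atz('top',(284,244),.234),atz('top',(268,275),.262))
im=cv2.imread('pics/scene0_raw.png')[130:260,270:430];cv2.imwrite('pics/crop.png',cv2.resize(im,(738,600),interpolation=cv2.INTER_CUBIC))
E
```

```text
roof 
 [[0.6891 0.4865]
 [0.7228 0.2489]
 [0.4319 0.1999]
 [0.3926 0.4295]] c [0.5591 0.3412] edges [0.2399 0.295  0.2329 0.302 ] ang [ -81.9362 -170.4409   99.7166   10.8821]
board 
 [[ 0.5301  0.1185]
 [ 0.5556 -0.0199]
 [ 0.3621 -0.0488]
 [ 0.3375  0.0864]] c [0.4464 0.034 ] edges [0.1408 0.1956 0.1374 0.1953] ang [ -79.5591 -171.5214  100.3216    9.4774]
carton 
 [[0.633  0.1147]
 [0.6451 0.0188]
 [0.5636 0.0132]
 [0.5482 0.1045]] c [0.5975 0.0628] edges [0.0966 0.0817 0.0925 0.0854] ang [ -82.8351 -176.0749   99.5703    6.8597]
tray 
 [[0.8385 0.1705]
 [0.8584 0.039 ]
 [0.6639 0.0065]
 [0.6426 0.1407]] c [0.7509 0.0892] edges [0.133  0.1972 0.1359 0.1981] ang [ -81.3646 -170.5287   99.0135    8.6516]
yellow 
 [[0.2856 0.323 ]
 [0.3495 0.2361]
 [0.2906 0.1706]
 [0.2228 0.2621]] c [0.2871 0.2479] edges [0.1078 0.0881 0.1138 0.0874] ang [ -53.6763 -131.9541  126.5177   44.1343]
topknob scene [0.6629 0.203  0.234 ]
handle [0.5596 0.2044 0.226 ] topview knob tip [0.6254 0.1686 0.234 ] [0.5676 0.1872 0.262 ]
```

View pics/crop.png

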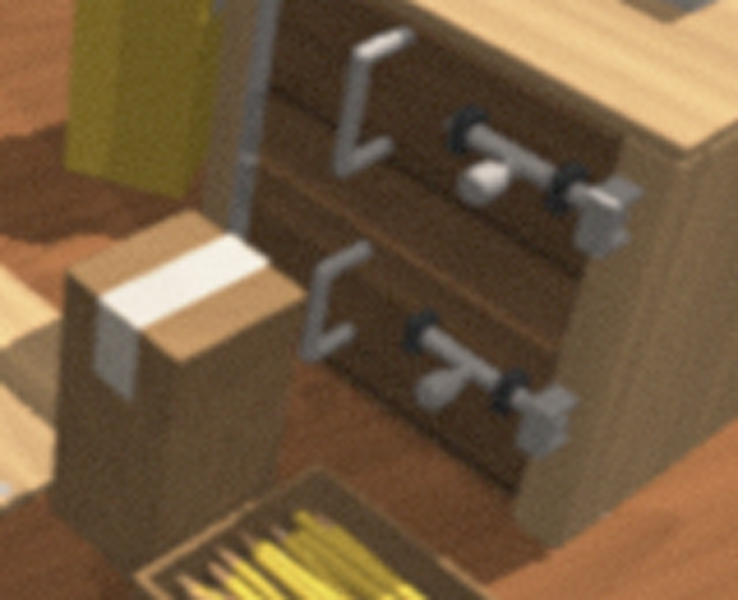

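The crop confirms the choice: the plain brown carton is at crop (180,400), the top knob at (483,182), the low knob at (440,388) and the top pull at (370,100). The measured sizes match the given ones (roof 240x295, board 140x196, carton about 90). The yaw is about 9.5°. I'll now rise, then fly over the cupboard to behind the carton.

Emit:
play_rows(steps=[[[0, 0, -0.05], -8], [[0, 0, -0.1], -16], [[0, 0, -0.125], -24], [[-0.04, -0.02, -0.125], -32], [[-0.08, -0.043, -0.125], -36], [[-0.12, -0.065, -0.125], -36], [[-0.16, -0.086, -0.125], -36], [[-0.2, -0.108, -0.125], -36]], gripper=0.5, squeeze=15)

```text
clock: 0.9
tcp_pos: [0.4343, 0.4147, 0.3631]
tool_rot: [-0.0, -0.081, 0.997, -0.0]
ft_force: [0.3, 0.7, -0.1]
gripper_width: 0.0442
gripper_force: 0.0
```

```bash
cat >> h.py <<'E'
A=np.radians(9.5);E=np.array([np.cos(A),np.sin(A),0]);N=np.array([-np.sin(A),np.cos(A),0])
def to(X):
    "shift in tool axes from the measured pose to world point X"
    o=robot.get_obs();R=Ro.from_quat(np.roll(o['tool_rot'],-1)).as_matrix()
    d=R.T@(np.array(X)-o['tcp_pos']);print('t',o['clock'],'tcp',o['tcp_pos'],'yaw_y',np.degrees(np.arctan2(R[1,1],R[0,1])),'shift',d,'f',o['ft_force'],'w',o['gripper_width']);return d
E
python3 - <<'E'
from h import *
to([.6705,.075,.36])
C=np.array([.5591,.3412,0])
for z in(.234,.094):print(proj('top',C+.074*E-.156*N+[0,0,z]),proj('scene',C+.074*E-.156*N+[0,0,z]))
for a in(190,262):print(proj('scene',C-.019*E-.152*N+[0,0,a/1000]))
E
```

```text
t 0.9 tcp [0.4343 0.4147 0.3631] yaw_y 99.28099964693712 shift [-0.1783 -0.3733  0.0032] f [ 0.275   0.7031 -0.0676] w 0.044175179181207044
[266.0232 225.13  ] [583.9686 263.8355]
[282.5722 245.1324] [567.5148 332.846 ]
[535.9393 257.7087]
[542.5736 220.1542]
```

Emit:
play_rows(steps=[[[-0.02, -0.045, 0], 0], [[-0.04, -0.09, 0], 0], [[-0.062, -0.135, 0], 0], [[-0.085, -0.18, 0], 0], [[-0.107, -0.225, 0], 0], [[-0.13, -0.27, 0], 0], [[-0.15, -0.315, 0], 0], [[-0.165, -0.35, 0], 0]])

```text
clock: 1.7
tcp_pos: [0.6539, 0.0947, 0.3628]
tool_rot: [-0.001, -0.08, 0.997, -0.0]
ft_force: [-0.1, 1.0, 0.5]
gripper_width: 0.0438
gripper_force: 0.0
```

Emit:
play_rows(steps=[[[-0.012, -0.022, 0.03], 0], [[-0.012, -0.022, 0.075], 0], [[-0.012, -0.022, 0.12], 0], [[-0.012, -0.022, 0.16], 0], [[-0.012, -0.022, 0.19], 0], [[-0.012, -0.022, 0.21], 0], [[-0.012, -0.022, 0.212], 0]])

```text
clock: 2.4
tcp_pos: [0.6651, 0.0773, 0.1467]
tool_rot: [-0.004, -0.081, 0.997, 0.0]
ft_force: [-0.8, 0.3, -0.7]
gripper_width: 0.0442
gripper_force: 0.0
```

```bash
python3 - <<'E'
from h import *
to([.6705,.075,.15])
im=robot.read_camera('wrist');cv2.imwrite('pics/w1.png',im[:,:,::-1])
im2=robot.read_camera('scene');cv2.imwrite('pics/s1.png',np.hstack([im[:,:,::-1],im2[60:,180:460,::-1].copy() if 0 else cv2.resize(im2[100:300,250:450,::-1],(280,384))]))
E
```

```text
t 2.4 tcp [0.6651 0.0773 0.1467] yaw_y 99.25045643876908 shift [-0.0049 -0.0032 -0.0033] f [-0.7937  0.3276 -0.6905] w 0.04422865870678917
```

View pics/s1.png

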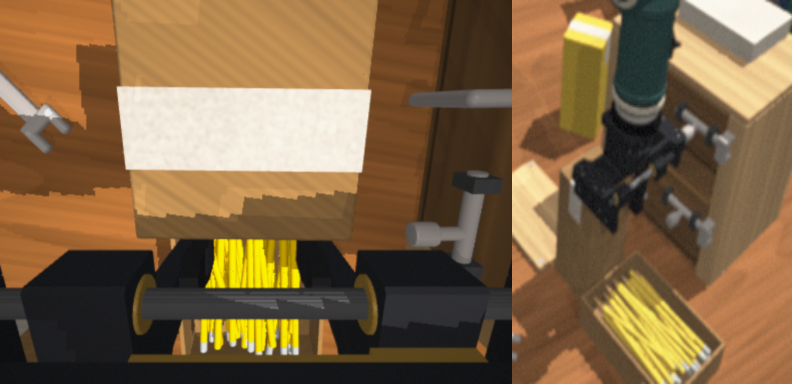

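The fingers are behind the carton's far face and centred on it: the carton spans columns 130–355 and its top edge is at row 238. I'll push now.

Emit:
play_rows(steps=[[[0.01, 0, -0.005], 0], [[0.018, 0, -0.005], 0], [[0.026, 0, -0.005], 0], [[0.034, 0, -0.005], 0], [[0.042, 0, -0.005], 0], [[0.05, 0, -0.005], 0], [[0.058, 0, -0.005], 0], [[0.066, 0, -0.005], 0]])

```text
clock: 3.3
tcp_pos: [0.602, 0.0669, 0.1563]
tool_rot: [-0.001, -0.081, 0.997, -0.0]
ft_force: [0.2, -0.7, -0.1]
gripper_width: 0.0443
gripper_force: 0.3
```

Emit:
play_rows(steps=[[[0.008, 0, 0], 0], [[0.015, 0, 0], 0], [[0.022, 0, 0], 0], [[0.029, 0, 0], 0], [[0.036, 0, 0], 0], [[0.036, 0, 0], 0], [[0.036, 0, 0], 0]])

```text
clock: 4.0
tcp_pos: [0.5676, 0.0612, 0.1568]
tool_rot: [0.0, -0.081, 0.997, 0.0]
ft_force: [-0.5, 0.1, 0.2]
gripper_width: 0.0443
gripper_force: 0.0
```

```bash
python3 - <<'E'
from h import *
to([.6705,.075,.15])
im=robot.read_camera('wrist')
im2=robot.read_camera('scene');cv2.imwrite('pics/s2.png',np.hstack([im[:,:,::-1],cv2.resize(im2[100:300,250:450,::-1],(280,384))]))
E
```

```text
t 4.0 tcp [0.5676 0.0612 0.1568] yaw_y 99.2474506133573 shift [-0.1037 -0.0029  0.0069] f [-0.5497  0.0547  0.2458] w 0.044271753380877084
```

View pics/s2.png

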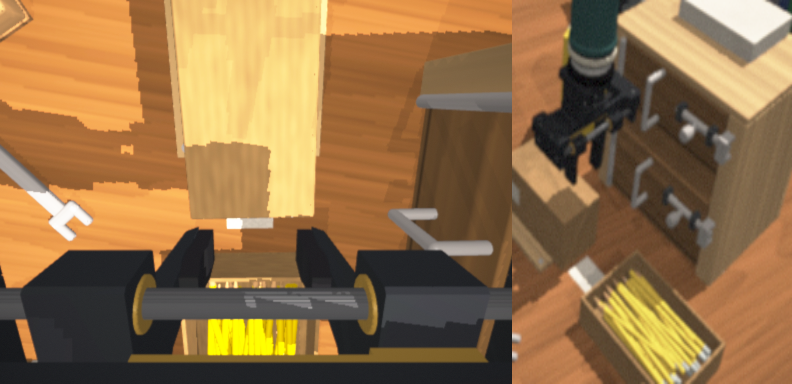

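The carton lies flat on the board (wrist view, columns 175–325). Next I'll rise, turn 90° and go to the far side of the top knob.

Emit:
play_rows(steps=[[[0, 0, -0.045], 8], [[-0.01, 0, -0.09], 16], [[-0.02, 0, -0.135], 24], [[-0.04, 0.02, -0.143], 32], [[-0.07, 0.045, -0.143], 40], [[-0.1, 0.07, -0.143], 48], [[-0.13, 0.095, -0.143], 56], [[-0.15, 0.115, -0.143], 64]], gripper=1)

```text
clock: 4.9
tcp_pos: [0.6988, 0.2007, 0.2992]
tool_rot: [0.0, 0.462, 0.887, 0.0]
ft_force: [-0.2, -0.5, -0.1]
gripper_width: 0.0005
gripper_force: 0.0
```

Emit:
play_rows(steps=[[[0, 0, 0], 8], [[0, 0, 0], 16], [[0, 0, 0], 24], [[0, 0, 0], 26], [[0, 0, 0], 26]])

```text
clock: 5.4
tcp_pos: [0.6975, 0.199, 0.2994]
tool_rot: [-0.0, 0.648, 0.762, -0.0]
ft_force: [0.3, 1.1, 0.2]
gripper_width: 0.0005
gripper_force: 0.0
```

```bash
python3 - <<'E'
from h import *
to([.6983,.2002,.228])
im=robot.read_camera('wrist');cv2.imwrite('pics/w3.png',im[:,:,::-1])
im2=robot.read_camera('scene');cv2.imwrite('pics/s3.png',np.hstack([im[:,:,::-1],cv2.resize(im2[100:300,250:450,::-1],(280,384))]))
o=robot.get_obs();c=robot.calibration('wrist');f=192/np.tan(np.radians(c['fovy']/2))
R=Ro.from_quat(np.roll(o['tool_rot'],-1)).as_matrix()
def pw(X):
    p=np.linalg.inv(c['mount'])@np.r_[R.T@(np.array(X)-o['tcp_pos']),1];return c['cx']+f*p[0]/p[2],c['cy']+f*p[1]/p[2]
print('knob tip pred',pw(np.array([.6578,.1995,.234])-.009*N),'mid',pw([.6578,.1995,.234]),'handle top mid',pw([.5654,.1882,.262]))
E
```

```text
t 5.4 tcp [0.6975 0.199  0.2994] yaw_y 9.264858698834267 shift [0.001  0.001  0.0714] f [0.3106 1.0567 0.2034] w 0.0005286764148755326
knob tip pred (np.float64(201.25333915362816), np.float64(207.32422341446943)) mid (np.float64(200.5743489244761), np.float64(195.83097171188078)) handle top mid (np.float64(48.36903880914994), np.float64(203.68792644183853))
```

View pics/s3.png

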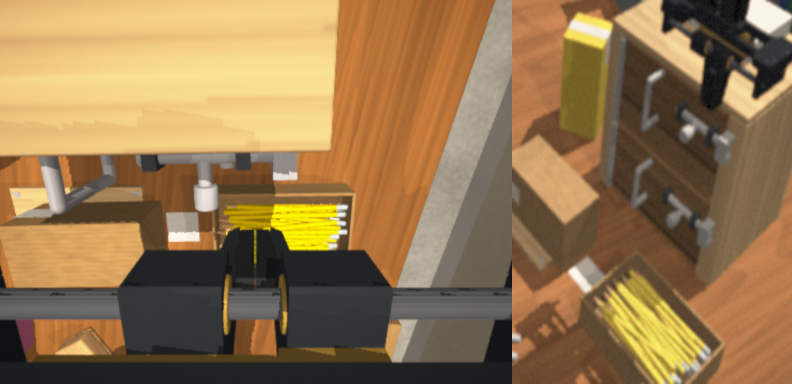

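The knob is at wrist pixel (206,197), about 4 mm further out than predicted. The fingers (column 255) are clear beyond it. I'll descend and push along -y.

Emit:
play_rows(steps=[[[0, 0, 0.03], 0], [[0, 0, 0.055], 0], [[0, 0, 0.071], 0], [[0, 0, 0.071], 0]])

```text
clock: 5.9
tcp_pos: [0.6954, 0.1983, 0.2249]
tool_rot: [-0.002, 0.648, 0.762, -0.002]
ft_force: [0.1, 0.5, -1.8]
gripper_width: 0.0004
gripper_force: 0.0
```

Emit:
play_rows(steps=[[[0, -0.008, 0], 0], [[0, -0.014, 0], 0], [[0, -0.02, 0], 0], [[0, -0.026, 0], 0], [[0, -0.032, 0], 0], [[0, -0.038, 0], 0], [[0, -0.042, 0], 0], [[0, -0.042, 0], 0]])

```text
clock: 6.7
tcp_pos: [0.6551, 0.1921, 0.2291]
tool_rot: [-0.0, 0.648, 0.762, 0.0]
ft_force: [2.0, 0.5, 2.7]
gripper_width: 0.0005
gripper_force: 0.8
```

```bash
python3 - <<'E'
from h import *
to([.6983,.2002,.228])
im=robot.read_camera('wrist')
im2=robot.read_camera('scene');cv2.imwrite('pics/s4.png',np.hstack([im[:,:,::-1],cv2.resize(im2[100:300,250:450,::-1],(280,384))]))
E
```

```text
t 6.7 tcp [0.6551 0.1921 0.2291] yaw_y 9.256413450214552 shift [0.001  0.0439 0.0011] f [2.0047 0.5451 2.7128] w 0.0005192559362660048
```

View pics/s4.png

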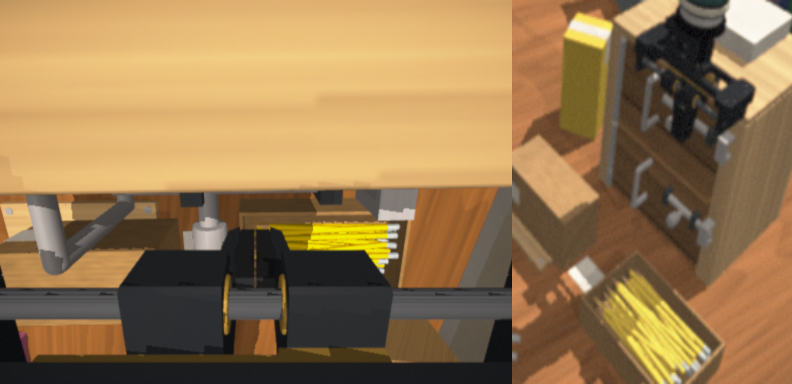

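The knob has been carried to about 33 mm and now sits beside the inner guide, so the bolt is drawn. Next I'll rise, open the fingers and straddle the pull.

Emit:
play_rows(steps=[[[-0.002, 0.005, -0.03], 0], [[-0.002, 0.005, -0.065], 0], [[0.004, -0.03, -0.065], 0], [[0.009, -0.065, -0.065], 0], [[0.009, -0.085, -0.065], 0], [[0.009, -0.085, -0.065], 0]], gripper=0.5)

```text
clock: 7.4
tcp_pos: [0.5674, 0.1872, 0.293]
tool_rot: [-0.001, 0.647, 0.762, -0.001]
ft_force: [0.5, -0.1, 0.2]
gripper_width: 0.044
gripper_force: 0.0
```

Emit:
play_rows(steps=[[[0, 0, 0], 0], [[0, 0, 0.03], 0], [[0, 0, 0.058], 0], [[0, 0, 0.058], 0]])

```text
clock: 7.8
tcp_pos: [0.5683, 0.1865, 0.2303]
tool_rot: [-0.003, 0.648, 0.762, -0.004]
ft_force: [-0.1, -0.2, 0.0]
gripper_width: 0.0436
gripper_force: 0.0
```

Emit:
play_rows(steps=[[[0, 0, 0], 0], [[0, 0, 0], 0], [[0, 0, 0], 0], [[0, 0, 0], 0], [[0, 0, 0], 0]], gripper=1, squeeze=12)

```text
clock: 8.3
tcp_pos: [0.5708, 0.1875, 0.237]
tool_rot: [0.0, 0.648, 0.762, 0.001]
ft_force: [-0.9, 0.9, 1.9]
gripper_width: 0.0093
gripper_force: 12.0
```

```bash
python3 - <<'E'
from h import *
C=np.array([.5591,.3412,0])+.004*E-.001*N
H=C-.116*N-.114*E
print('hinge',H)
to(H+.095*E-.036*N+[0,0,.235])
# arc in tool axes: x=N,y=E ; bar at angle t
r=np.array([-.036,.095])
for t in range(0,106,8):
    a=np.radians(t);c,s=np.cos(a),np.sin(a)
    p=np.array([r[0]*c-r[1]*s, r[0]*s+r[1]*c]);print(t,p-r)
im=robot.read_camera('wrist')
im2=robot.read_camera('scene');cv2.imwrite('pics/s5.png',np.hstack([im[:,:,::-1],cv2.resize(im2[100:300,250:450,::-1],(280,384))]))
E
```

```text
hinge [0.4699 0.2076 0.    ]
t 8.3 tcp [0.5708 0.1875 0.237 ] yaw_y 9.254755020031805 shift [ 0.0005 -0.0012  0.002 ] f [-0.9282  0.8859  1.866 ] w 0.00929043115306886
0 [0. 0.]
8 [-0.0129 -0.0059]
16 [-0.0248 -0.0136]
24 [-0.0355 -0.0229]
32 [-0.0449 -0.0335]
40 [-0.0526 -0.0454]
48 [-0.0587 -0.0582]
56 [-0.0629 -0.0717]
64 [-0.0652 -0.0857]
72 [-0.0655 -0.0999]
80 [-0.0638 -0.114 ]
88 [-0.0602 -0.1277]
96 [-0.0547 -0.1407]
104 [-0.0475 -0.1529]
```

View pics/s5.png

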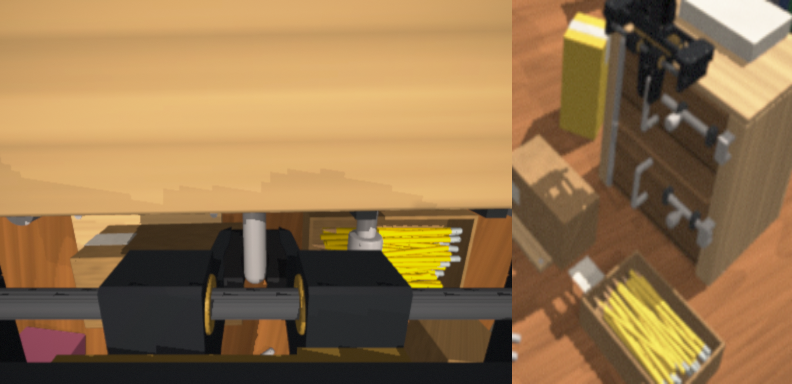

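The bar is gripped (9.3 mm opening). I'll swing the door along its arc, turning the tool with it.

Emit:
play_rows(steps=[[[-0.013, -0.006, 0], 8], [[-0.025, -0.0135, 0], 16], [[-0.0355, -0.023, 0], 24], [[-0.045, -0.0335, 0], 32], [[-0.0525, -0.0455, 0], 40], [[-0.0585, -0.058, 0], 48], [[-0.063, -0.0715, 0], 56], [[-0.065, -0.0855, 0], 64]])

```text
clock: 9.2
tcp_pos: [0.4978, 0.1078, 0.2369]
tool_rot: [0.002, 0.954, 0.3, 0.002]
ft_force: [2.4, -3.4, 2.1]
gripper_width: 0.0098
gripper_force: 12.0
```

```bash
python3 - <<'E'
from h import *
to([.47,.2076,.235]); print(robot.get_obs()['qpos'])
E
```

```text
t 9.2 tcp [0.4978 0.1078 0.2369] yaw_y -55.09229309922783 shift [ 0.0343 -0.0977  0.0016] f [ 2.4082 -3.3637  2.1439] w 0.009823648867865346
[ 0.1664 -0.0537  1.9565 -0.0031  1.2345  1.1289]
```

Emit:
play_rows(steps=[[[-0.013, -0.006, 0], 8], [[-0.025, -0.0135, 0], 16], [[-0.0355, -0.023, 0], 24], [[-0.044, -0.0325, 0], 31], [[-0.044, -0.0325, 0], 31], [[-0.044, -0.0325, 0], 31]])

```text
clock: 9.8
tcp_pos: [0.4414, 0.1088, 0.2369]
tool_rot: [0.002, 0.999, 0.037, 0.0]
ft_force: [-2.6, -6.6, 6.3]
gripper_width: 0.0097
gripper_force: 12.0
```

Emit:
play_rows(steps=[[[0, 0, 0], 0], [[0, 0, 0], 0], [[0, 0, 0], 0], [[0, 0, -0.04], 0], [[0, 0, -0.08], 0], [[0, 0, -0.11], 0], [[0, 0, -0.11], 0]], gripper=0.6)

```text
clock: 10.5
tcp_pos: [0.4442, 0.1112, 0.351]
tool_rot: [-0.001, 0.999, 0.037, 0.005]
ft_force: [0.0, 0.1, 0.6]
gripper_width: 0.0353
gripper_force: 0.0
```

Emit:
play_rows(steps=[[[-0.03, 0, -0.03], 0], [[-0.07, 0, -0.04], 0], [[-0.11, 0, -0.04], 0], [[-0.15, 0, -0.04], 0], [[-0.15, 0, -0.04], 0]])

```text
clock: 11.0
tcp_pos: [0.289, 0.0993, 0.3853]
tool_rot: [-0.0, 0.999, 0.038, 0.0]
ft_force: [1.1, -0.1, 0.2]
gripper_width: 0.0348
gripper_force: 0.0
```

```bash
python3 - <<'E'
from h import *
to([.47,.2076,.235])
a=robot.read_camera('top');b=robot.read_camera('scene')
cv2.imwrite('pics/t6.png',cv2.resize(a[:,:,::-1],(800,600),interpolation=cv2.INTER_CUBIC))
cv2.imwrite('pics/s6.png',cv2.resize(b[:,:,::-1],(800,600),interpolation=cv2.INTER_CUBIC))
E
```

```text
t 11.0 tcp [0.289  0.0993 0.3853] yaw_y -85.6755115554234 shift [ 0.1885 -0.0943  0.1504] f [ 1.1362 -0.1313  0.2406] w 0.03483666381670367
```

View pics/t6.png

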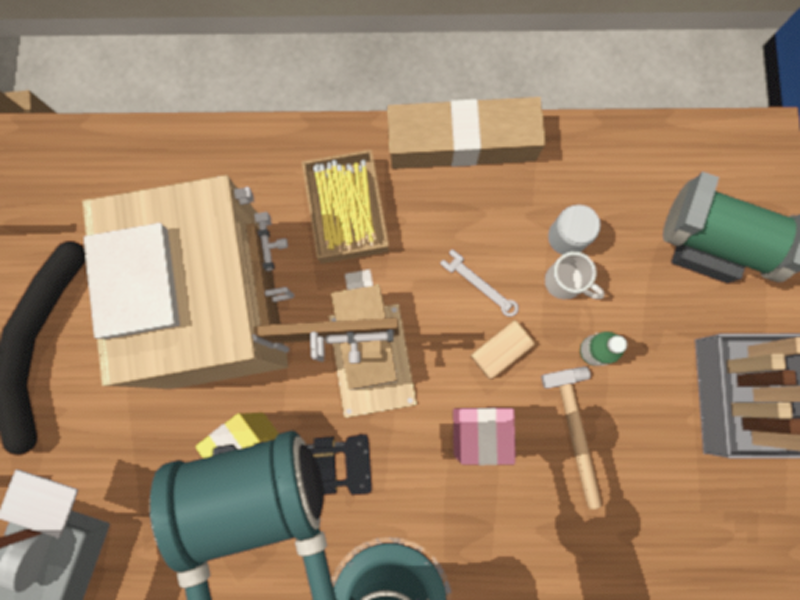

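View pics/s6.png

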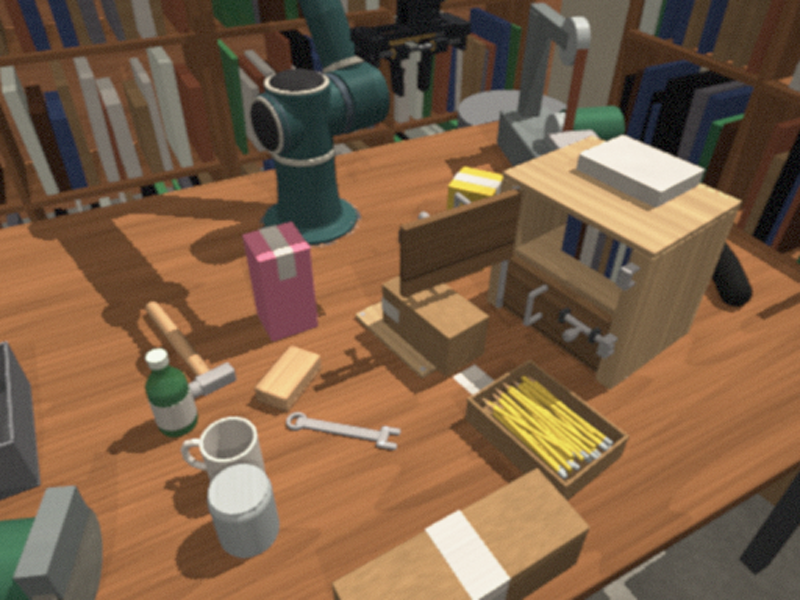

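The top door stands about square (top view, from (255,330) to (395,325)). The carton lies flat on the board at (370,340), the bottom door is still shut and bolted, and the bystanders haven't moved. The arm is clear of everything.

```bash
python3 -c "
from station import robot
print(robot.hand_in())"
```

```text
the job is handed in; nothing more can be done
None
```

The carton lies flat on the laying board, and the top door is unbolted and open about 95°. The bottom door is still shut and bolted, nothing else was moved, and the job was handed in at about 11 s.

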